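# Change the bench pin

## Robot

A 6-joint arm with a two-finger parallel gripper is mounted at the origin on the work surface. World frame = base frame: x ahead of the robot, y to its left, z up, the work surface at z = 0. Lengths are in m, angles in rad, forces in N, time in s.
With the tool pointing down it reaches from about 0.35 to 0.85 m from the base axis. Payload 8.1 kg.
Tool frame: the origin (TCP) lies on the mounting face of the last link; the fingertips stand 173 mm ahead of it and the grasp point (between the pads) lies 155 mm ahead of it; z points along the fingers, y is the line along which they close (so a half turn about z gives the same grasp; the last joint's range is limited). The gripper opens to 85 mm and grips with 20 to 120 N. Pads are 22 mm wide; open, the fingers measure 114 mm over their backs; the gripper's body (76 mm by 85 mm) begins 54 mm behind the grasp point. The pads swing forward as they close: fully open they stand 13 mm farther back than shut.
Start: joints at [-1.392, 0.13, 1.488, -0, 1.523, -0.085], TCP at [0.156, -0.579, 0.405] pointing down, gripper open.
Joint ranges: [-2.96, 2.96], [-0.89, 2.26], [0.02, 2.5], [-1.34, 4.48], [0, 2.73], [-2.66, 2.66]. Speed limits (rad/s): [2.39, 2.39, 2.79, 3.14, 3.14, 3.14].

## Interface

Orientations are given as a 3x3 rotation matrix whose columns are the frame's x, y, z axes.
In Python, from workcell import bot, eyes gives the robot as it stands. The module is installed in compiled form; this text tells all that it offers.
- The arm moves only by the tool carry_out, never from a script. Its argument "series" is a list of rows, each a list of 5 numbers: the opening, from 0 (shut) to 1 (fully open), then the shift along the tool's x, y, z in mm, then the turn about the tool's z in rad. A call has 1 to 20 rows; each row shifts and turns the commanded pose from where the row before left it, along the tool's axes as they then stand; what a row does not reach is not made up. A row lasts 1/8 s, in which the tool goes at most 62.5 mm and 10.7 degrees, less where a joint would pass 70% of its speed; a pose out of reach is approached as far as the arm can. A call with a gripper value outside its range is refused whole. The fingers move at their own pace and stop on an object; "grip_force" is the grip in N (left out, the last holds). Time passes only in rows, so rows that do not move let the fingers close. It gives the time, the measured TCP pose, the force, the opening and the grip force at its end, in the units of the state.
- bot.read_state(): the state, without advancing time (a new reading comes with each control period).
- eyes.read_camera(name): name is "scene" or "top" or "wrist"; returns a dict with "image" (384x512x3 uint8, red, green, blue), "fx", "fy", "cx", "cy" (pixels), "k1" (the pictures are not rectified: a ray, as slopes to the right and down, at radius r is drawn at 1 + k1 r^2 times it, then the intrinsics apply), "cam_to_world" (4x4, takes a point from camera to world coordinates). Camera axes: x right, y up, looking along -z (the intrinsics and any distortion apply to the point x, -y, -z); pixel columns grow to the right and rows downward; lengths in m; the calibration is good to about 2 mm. A picture is of the moment at which its call begins. There is no depth.
- bot.sign_off(): hands the job in; it is judged then, once.
The state is a dict: "clock": time; "q": joint angles; "qd": joint speeds; "tau": joint torques, N m; "tool_pos": TCP position; "tool_rot": TCP orientation; "force": force on the tool from outside, world axes, zero at the start; "ft_torque": the same for the moment, N m; "finger_gap": opening from 0.0 (shut) to 1.0 (fully open); "gripper_force": force on a finger pad.
Only numpy, scipy, OpenCV 4.12 (cv2) and the standard library are available. Lean on these libraries where they do the work, as an engineer would, in place of code of your own. Each camera call takes 0.05 s, during which the arm holds its last target. There are 200 camera calls.

## Task

The goldsmith's wooden bench pin is worn out. Pull it out of its steel bracket and lay it flat inside the offcut tray; then slide the fresh pin, tongue first, into the bracket until its shoulders are fully home against the mouth. Leave the other things on the bench where they are.

Things in the scene. Friction and masses are not known exactly. Their poses are not given: they have to be found in the camera images.
- bracket: Dark steel bracket fixed to the bench: block 84 mm wide (y), 56 high, x -35..+45 mm, low foot to x=+72. Mouth faces its own -x; pins slide in along +x. Channel 70 deep, 47 wide, 18 high, floor 30 above the bench; two top lips 8 thick leave the middle 28 mm open above; mouth slightly flared. A pin's shoulders stop on the mouth face. Origin: centre of underside, z up.
- bracket_mouth (a point): Point at the middle of the mouth face on the channel floor, 35 mm before the bracket's origin along its -x, 30 mm above the bench; axes as the bracket's.
- worn_pin: Worn wooden bench pin, in the bracket at the start: slab 16 mm thick; tongue 44 wide, x 0..+60 mm (last 10 mm 40 wide, 12 thick); solid body 64 wide, x 0..-42, then two ragged unequal stubs to x=-65 and -54. Origin: underside, midway between the shoulders; x along the slab to the tongue, z up.
- worn_grip (a point): Good place to hold the worn pin across its 64 mm width: mid body, 25 mm behind its shoulders, mid-thickness (8 mm above the underside).
- fresh_pin: Fresh wooden bench pin lying flat on the bench: slab 150 mm long, 16 thick; tongue 44 wide, x +15..+75 mm (last 10 mm 40 wide, 12 thick); body 64 wide from shoulders at x=+15 to x=-75, with an even notch in its outer end, x -75..-40. Origin: centre of underside; x along the slab to the tongue, z up.
- fresh_shoulder (a point): Midpoint between the fresh pin's shoulders, on its underside, 15 mm from its origin along +x; axes as the pin's.
- fresh_grip (a point): Good place to hold the fresh pin across its 64 mm width: mid body at x=-12 mm, 8 mm above the underside.
- tray: Open aluminium offcut tray fixed to the bench, outside 200 (x) x 170 (y) mm, 26 high, walls and floor 5 mm. Origin: centre of the underside; inner floor 5 mm up.
- jar: glass jar with metal lid, 50 mm diameter, 60 tall; stands on the bench beside the fresh pin's tongue. Origin: centre of the underside. A bystander: leave it where it is.
- tin: small round steel tin, 42 mm diameter, 42 tall; stands on the bench near the fresh pin's notched end. Origin: centre of the underside. A bystander: leave it where it is.
- doming_block: steel doming cube, 55 mm, with round hollows in its faces; stands on the bench beyond the fresh pin. Origin: centre of the underside. A bystander: leave it where it is.
- hammer: hammer lying on the bench near the robot's base, 240 mm long, under 35 mm high. Origin: centre of the underside. A bystander: leave it where it is.
- flux_bottle: closed plastic bottle with a cap, 48 mm diameter, 110 tall; stands on the bench close beside the bracket's mouth, on the bracket's -y side. Origin: centre of the underside. A bystander: leave it where it is.
Things that resemble listed ones, but are neither listed nor needed, are in the scene too. Leave any black or yellow look-alike of the worn_pin alone.

How it is judged:
On the way, in this order (a step that is already met when the one before it is completed fails the run):
1. the worn pin lies flat in the offcut tray, let go (x of worn_pin in the frame of tray between -0.075 and 0.075 m and y of worn_pin in the frame of tray between -0.06 and 0.06 m and z of worn_pin in the frame of tray between -0.005 and 0.014 m and angle between worn_pin's own z axis and vertical below 0.12 rad and linear speed of worn_pin below 0.02 m/s and contact force between worn_pin and the fingers below 0.1 N), for 0.2 s.
2. the fresh pin is home in the bracket (x of fresh_shoulder in the frame of bracket_mouth between -0.003 and 0.003 m and y of fresh_shoulder in the frame of bracket_mouth between -0.004 and 0.004 m and z of fresh_shoulder in the frame of bracket_mouth between -0.005 and 0.005 m and angle between the x axis of fresh_pin and the x axis of bracket, either way round below 0.09 rad and linear speed of fresh_pin below 0.02 m/s and x of fresh_pin in the frame of bracket_mouth below 0 m and angle between fresh_pin's own z axis and vertical below 0.12 rad), for 0.2 s.
At the end, for the whole second after the job is handed in: Worn pin flat (7 deg), still and released on the tray floor, origin within 75 mm (x) and 60 mm (y) of its middle. Fresh pin still in the bracket, tongue first: shoulders within 3 mm of the mouth face, 4 mm of the midline, 5 mm of floor height; 5 deg from the channel, 7 deg from level (all of step 1 and all of step 2); the robot touches nothing.
It fails at once if one of the other things on the bench is shifted more than 20 mm (distance of any of jar, tin, doming_block, hammer, flux_bottle from where it was at the start of the episode above 0.02 m).
It also fails if it takes over 61 s, if anything falls off the work surface, if the arm or the gripper's body presses on something with over 40 N, if the wrist force passes 120 N, or if a joint passes its speed limit or range.

## Working session

There is one attempt and no reset: what is moved stays moved. The work goes in short steps, Python scripts to look and compute and a tool call to move; the robot and the scene stay as the last step left them, time stands still between calls to the robot, and variables do not carry over. Pictures are saved under pics/ and viewed, at most 10 in all, crops included, and the job is handed in when it is done.

Besides the shell and the picture viewer there is one more tool, called after "Call:" as name(argument=value, ...), one argument or row to a line, values as JSON. carry_out: Moves the arm, as the interface text tells. Its arguments: {"type":"object","properties":{"series":{"type":"array","items":{"type":"array","items":{"type":"number"}}},"grip_force":{"type":"number"}},"required":["series"]}

```bash
mkdir -p pics
cat > h.py <<'E'
import numpy as np, cv2
from workcell import bot, eyes
def K(c): return np.array([[c["fx"],0,c["cx"]],[0,c["fy"],c["cy"]],[0,0,1.]]), np.array([c["k1"],0,0,0.])
def ray(c,uv):
    k,d=K(c); n=cv2.undistortPoints(np.float64(uv).reshape(-1,1,2),k,d).reshape(-1,2)
    T=np.array(c["cam_to_world"]); v=np.c_[n[:,0],-n[:,1],-np.ones(len(n))]@T[:3,:3].T
    return T[:3,3],v
def plane(c,uv,z):
    o,v=ray(c,uv); return o+v*((z-o[2])/v[:,2])[:,None]
def proj(c,P):
    k,d=K(c); T=np.array(c["cam_to_world"]); p=(np.atleast_2d(P)-T[:3,3])@T[:3,:3]; p=p*[1,-1,-1]
    return cv2.projectPoints(p.reshape(-1,1,3),np.zeros(3),np.zeros(3),k,d)[0].reshape(-1,2)
def tri(cs,uvs):
    A=np.zeros((3,3));b=np.zeros(3)
    for c,uv in zip(cs,uvs):
        o,v=ray(c,[uv]);v=v[0]/np.linalg.norm(v[0]);M=np.eye(3)-np.outer(v,v);A+=M;b+=M@o
    return np.linalg.solve(A,b)
def save(n,im): cv2.imwrite("pics/"+n,im[:,:,::-1])
E
python3 - <<'E'
from h import *
import pickle
cs={n:eyes.read_camera(n) for n in("scene","top")}
pickle.dump(cs,open("c0.pkl","wb"))
for n,c in cs.items(): save(n+"0.png",c["image"]); print(n,c["fx"],c["k1"],np.round(c["cam_to_world"],3).tolist())
print(bot.read_state())
E
```

```text
scene 476.61059504400464 -0.1950392890744391 [[0.765, -0.503, 0.403, 1.075], [0.644, 0.583, -0.495, -0.65], [0.015, 0.638, 0.77, 1.058], [0.0, 0.0, 0.0, 1.0]]
top 380.8740960412387 -0.0065977245330765205 [[0.02, 0.985, -0.17, 0.309], [-1.0, 0.023, 0.019, 0.028], [0.022, 0.17, 0.985, 1.433], [0.0, 0.0, 0.0, 1.0]]
{'clock': 0.1, 'q': array([-1.39239503e+00,  1.31101008e-01,  1.48919402e+00,  2.96922089e-05,
        1.52299419e+00, -8.54339834e-02]), 'qd': array([ 0.00013655, -0.00040722, -0.00156549, -0.00169546, -0.00107018,
       -0.00158359]), 'tau': array([-4.21222667e-04, -5.70952892e+01, -5.01942229e+01, -3.90197156e-04,
        8.19551497e-03, -1.92599276e-05]), 'tool_pos': array([ 0.15644105, -0.57902897,  0.40372692]), 'tool_rot': array([[ 9.65397297e-01,  2.60783405e-01, -2.71878371e-04],
       [ 2.60783489e-01, -9.65395860e-01,  1.67489855e-03],
       [ 1.74315492e-04, -1.68784392e-03, -9.99998560e-01]]), 'force': array([ 0.51797315,  0.03805236, -0.31050898]), 'ft_torque': array([ 0.00848042,  0.00751067, -0.00034808]), 'gripper_force': 0.0, 'finger_gap': 1.002902225732153}
```

View pics/scene0.png

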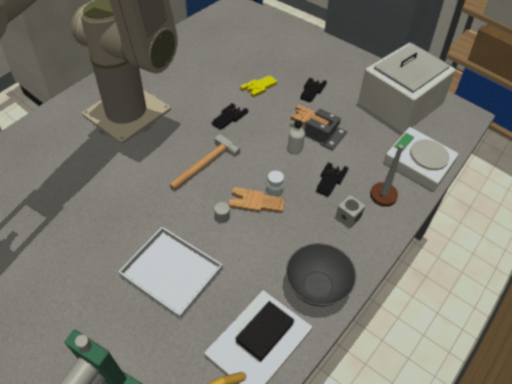

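View pics/top0.png

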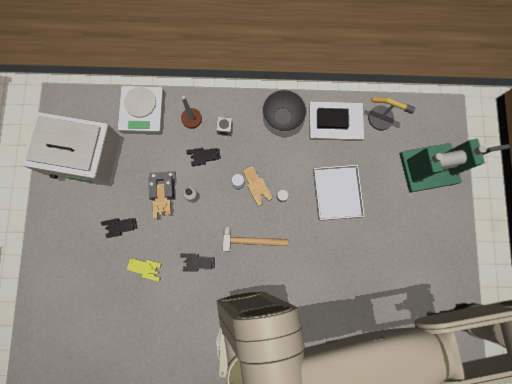

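The scene view shows the worn pin in the bracket at about (315,117), the fresh pin at (257,200) and the tray at (170,270). In the top view they are at (161,200), (257,186) and (338,192), with the flux bottle at (190,194), jar (238,181) and tin (283,195).

Run:
```python
from h import *
import pickle
cs=pickle.load(open("c0.pkl","rb")); c=cs["top"]
hsv=cv2.cvtColor(c["image"],cv2.COLOR_RGB2HSV)
m=cv2.inRange(hsv,(8,90,120),(22,255,255))
for q in cv2.findContours(m,0,2)[0]:
    if cv2.contourArea(q)<60: continue
    r=cv2.minAreaRect(q); print(np.round(r[0]),np.round(r[1]),r[2],np.round(plane(c,cv2.boxPoints(r),.016),3).tolist())
for n,uv,z in(("bracket",(161,187),.056),("tray",(338,192),.026),("flux",(190,194),.11),("jar",(238,181),.06),("tin",(283,195),.042),("dome",(224,126),.055),("hamhead",(227,239),.03)): print(n,np.round(plane(c,[uv],z),3))
s=bot.read_state(); w=eyes.read_camera("wrist"); T=np.array(w["cam_to_world"])
R=s["tool_rot"]; print(w["fx"],w["k1"],"cam in tool",np.round(R.T@(T[:3,3]-s["tool_pos"]),4),np.round(R.T@T[:3,:3],3).tolist())
```

```text
[259. 241.] [56.  6.] 2.2906100749969482 [[0.356, 0.077, 0.016], [0.379, 0.077, 0.016], [0.375, -0.131, 0.016], [0.352, -0.13, 0.016]]
[160. 200.] [33. 17.] 83.6598129272461 [[0.567, 0.386, 0.016], [0.575, 0.323, 0.016], [0.453, 0.303, 0.016], [0.445, 0.365, 0.016]]
[256. 185.] [38. 16.] 60.945396423339844 [[0.624, 0.052, 0.016], [0.656, -0.001, 0.016], [0.528, -0.074, 0.016], [0.496, -0.021, 0.016]]
[389. 101.] [35.  7.] 13.5704345703125 [[0.927, -0.464, 0.016], [0.955, -0.471, 0.016], [0.925, -0.607, 0.016], [0.896, -0.599, 0.016]]
bracket [[0.552 0.336 0.056]]
tray [[ 0.554 -0.321  0.026]]
flux [[0.52  0.221 0.11 ]]
jar [[0.58  0.055 0.06 ]]
tin [[ 0.535 -0.112  0.042]]
dome [[0.792 0.114 0.055]]
hamhead [[0.37  0.091 0.03 ]]
278.6486729921268 -0.07032116605532118 cam in tool [ 0.0803 -0.0008  0.0308] [[-0.001, 0.95, 0.313], [1.0, 0.0, 0.001], [0.001, 0.313, -0.95]]
```

Call:
carry_out(
  series=[
    [1,34,-28,3,0],
    [1,34,-28,3,0],
    [1,34,-28,3,0],
    [1,34,-28,3,0],
    [1,34,-28,3,0],
    [1,34,-28,3,0],
    [1,34,-28,3,0],
    [1,34,-28,3,0],
    [1,34,-28,3,0],
    [1,34,-28,3,0],
    [1,34,-28,3,0],
    [1,34,-28,3,0],
    [1,34,-28,3,0],
    [1,34,-28,3,0],
    [1,34,-28,3,0],
    [1,34,-28,3,0],
    [1,0,0,0,-0.13],
    [1,0,0,0,-0.13],
    [1,0,0,0,0],
  ],
)

```text
clock: 2.52
tool_pos: [0.5647, -0.0047, 0.3562]
tool_rot: [[0.866, 0.5, -0.001], [0.5, -0.866, 0.0], [-0.001, -0.0, -1.0]]
force: [-0.8, -0.3, 0.6]
finger_gap: 0.998
gripper_force: 0.0
```

Run:
```python
from h import *
import pickle
c=eyes.read_camera("wrist"); pickle.dump(c,open("wf.pkl","wb")); save("wf.png",c["image"])
```

Call:
carry_out(
  series=[
    [1,13,-42,0,0],
    [1,13,-42,0,0],
    [1,13,-42,0,0],
    [1,13,-42,0,0],
    [1,13,-42,0,0],
    [1,13,-42,0,0],
    [1,13,-42,0,0],
    [1,13,-42,0,0],
    [1,0,0,0,0.175],
    [1,0,0,0,0.175],
    [1,0,0,0,0],
  ],
)

```text
clock: 3.95
tool_pos: [0.4868, 0.338, 0.3566]
tool_rot: [[0.985, 0.172, -0.0], [0.172, -0.985, -0.0], [-0.0, 0.0, -1.0]]
force: [-0.9, -0.0, 0.5]
finger_gap: 0.998
gripper_force: 0.0
```

Run:
```python
from h import *
import pickle
c=eyes.read_camera("wrist"); pickle.dump(c,open("wb1.pkl","wb")); save("wb1.png",c["image"])
```

```text
(no output)
```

View pics/wf.png

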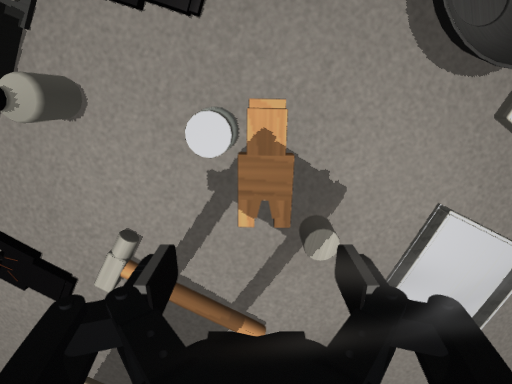

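View pics/wb1.png

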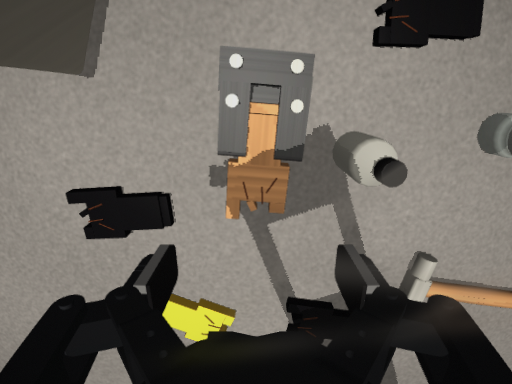

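The first wrist view shows the fresh pin: tongue end at about (267,103), shoulders at (239,154) and (293,155), body edges at columns 239 and 293. The second shows the bracket block at rows 47–160 and columns 219–313, with the worn pin's shoulder at about row 163 and its stubs reaching row 217. Next I'll extract corners and take a second, lower view for heights.

Call:
carry_out(
  series=[
    [1,-10,10,30,0],
    [1,-10,10,30,0],
    [1,0,0,0,0],
  ],
)

```text
clock: 4.38
tool_pos: [0.4693, 0.3136, 0.2938]
tool_rot: [[0.985, 0.174, -0.005], [0.174, -0.985, -0.003], [-0.006, 0.002, -1.0]]
force: [-0.7, -0.5, -0.0]
finger_gap: 1.001
gripper_force: 0.0
```

```bash
cat >> h.py <<'E'
def orange(c):
    hsv=cv2.cvtColor(c["image"],cv2.COLOR_RGB2HSV)
    m=cv2.inRange(hsv,(6,110,50),(20,255,255)); return m
def big(m,roi):
    z=np.zeros_like(m); x0,y0,x1,y1=roi; z[y0:y1,x0:x1]=m[y0:y1,x0:x1]
    return max(cv2.findContours(z,0,2)[0],key=cv2.contourArea)
E
python3 - <<'E'
from h import *
import pickle
c=eyes.read_camera("wrist"); pickle.dump(c,open("wb2.pkl","wb")); save("wb2.png",c["image"])
b=pickle.load(open("wb1.pkl","rb")); f=pickle.load(open("wf.pkl","rb"))
for n,x in(("b1",b),("b2",c),("f",f)):
    q=big(orange(x),(180,60,330,290)); print(n,cv2.contourArea(q),cv2.approxPolyDP(q,2.5,True).reshape(-1,2).tolist())
a=[x["image"][:,:] for x in(b,c)]
im=np.hstack([cv2.resize(a[0][30:230,190:330],None,fx=2.8,fy=2.8,interpolation=2),cv2.resize(a[1][30:230,190:330],None,fx=2.8,fy=2.8,interpolation=2)]); save("z.png",im); print(im.shape)
E
```

```text
b1 4425.5 [[278, 104], [250, 102], [246, 155], [228, 162], [226, 217], [238, 217], [241, 199], [247, 201], [251, 210], [256, 208], [257, 200], [267, 201], [270, 212], [283, 212], [289, 167], [287, 163], [273, 158]]
b2 7640.0 [[255, 73], [218, 70], [213, 143], [205, 143], [204, 147], [197, 146], [193, 150], [193, 222], [208, 223], [212, 199], [219, 201], [225, 213], [231, 210], [232, 201], [248, 203], [248, 215], [266, 215], [272, 156], [270, 152], [261, 152], [260, 147], [250, 144]]
f 5567.0 [[249, 99], [247, 151], [238, 155], [238, 225], [253, 226], [259, 203], [265, 199], [269, 201], [274, 226], [288, 227], [293, 154], [285, 152], [285, 99]]
(560, 784, 3)
```

View pics/z.png

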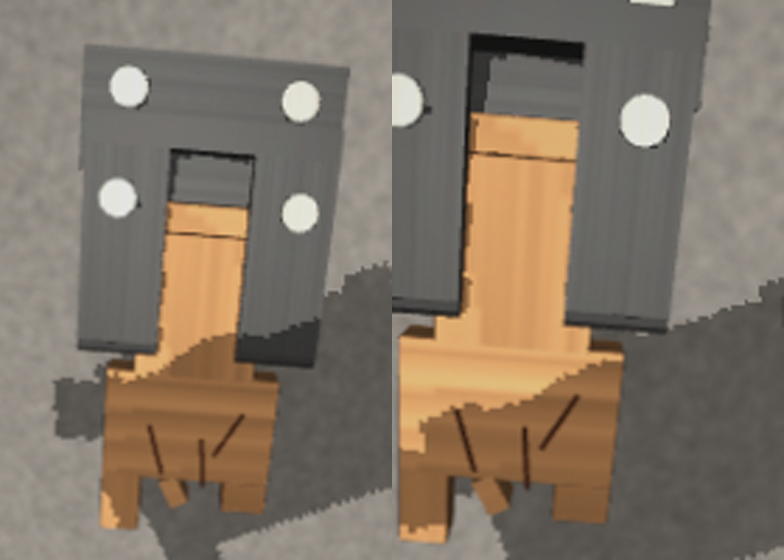

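The crop shows the bracket's top-face corners, left panel: front (78,345) and (314,360), back (85,45) and (349,68). The worn pin's shoulders sit a few mm short of the mouth.

Run:
```python
from h import *
import pickle
b,c,f=[pickle.load(open(n,"rb")) for n in("wb1.pkl","wb2.pkl","wf.pkl")]
t=lambda p:(190+p[0]/2.8-.3,30+p[1]/2.8-.3); t2=lambda p:t((p[0]-392,p[1]))
for n,p,q in(("lstub",(101,527),(400,541)),("rstub",(262,514),(607,522)),("rsh",(277,381),(624,352)),("tipR",(249,209),(578,121)),("grooveR",(247,240),(577,161)),("BfrontR",(314,360),(667,326)),("BfrontLin",(157,352),(462,314)),("slotbackR",(255,156),(584,42)),("rivR",(300,213),(645,120))):
    print(n,np.round(tri([b,c],[t(p),t2(q)])*1000,1))
print("bracket top @56",np.round(plane(b,[t(p) for p in((78,345),(314,360),(85,45),(349,68),(129,86),(300,101),(117,198),(300,213))],.056)*1000,1).tolist())
print("slot",np.round(plane(b,[t(p) for p in((160,345),(240,355),(170,150),(255,156))],.056)*1000,1).tolist())
print("worn @46",np.round(plane(b,[t(p) for p in((107,370),(277,381),(101,527),(265,514),(168,233),(247,240))],.046)*1000,1).tolist())
print("worn2 @46",np.round(plane(c,[t2(p) for p in((401,338),(624,352),(400,541),(607,522),(471,152),(577,161))],.046)*1000,1).tolist())
print("fresh @16",np.round(plane(f,[(238,155),(293,154),(238,226),(291,227),(249,99),(286,99),(253,226),(275,227)],.016)*1000,1).tolist())
a=pickle.load(open("c0.pkl","rb"))["top"]
hsv=cv2.cvtColor(a["image"],cv2.COLOR_RGB2HSV); m=cv2.inRange(hsv,(0,0,150),(180,60,255)); q=big(m,(300,150,375,230)); r=cv2.minAreaRect(q); print("tray",r,np.round(plane(a,cv2.boxPoints(r),.02),3).tolist())
```

```text
lstub [438.7 364.7  43.4]
rstub [450.1 301.2  30. ]
rsh [506.  306.8  32. ]
tipR [566.3 331.2  48.1]
grooveR [556.3 329.9  50.4]
BfrontR [518.3 297.4  45.7]
BfrontLin [511.8 354.1  47. ]
slotbackR [583.2 333.   57.8]
rivR [568.1 315.3  60.6]
bracket top @56 [[511.4, 381.6, 56.0], [520.3, 299.3, 56.0], [607.1, 392.4, 56.0], [614.9, 308.6, 56.0], [597.3, 376.8, 56.0], [602.3, 322.0, 56.0], [562.4, 375.4, 56.0], [568.1, 314.7, 56.0]]
slot [[516.3, 353.4, 56.0], [517.6, 325.3, 56.0], [580.2, 360.6, 56.0], [583.2, 333.0, 56.0]]
worn @46 [[502.1, 371.0, 46.0], [508.7, 309.0, 46.0], [440.0, 364.6, 46.0], [456.3, 302.7, 46.0], [553.7, 357.0, 46.0], [556.1, 329.6, 46.0]]
worn2 @46 [[501.9, 370.3, 46.0], [508.8, 308.0, 46.0], [439.8, 364.2, 46.0], [457.0, 303.1, 46.0], [554.0, 357.6, 46.0], [556.5, 329.8, 46.0]]
fresh @16 [[573.5, 25.2, 16.0], [605.3, -27.7, 16.0], [496.9, -16.9, 16.0], [528.1, -73.6, 16.0], [632.0, 44.1, 16.0], [651.6, 10.2, 16.0], [506.1, -32.7, 16.0], [518.3, -56.7, 16.0]]
tray ((333.0, 189.5), (66.0, 79.0), 0.0) [[0.412, -0.178, 0.02], [0.715, -0.179, 0.02], [0.722, -0.435, 0.02], [0.417, -0.425, 0.02]]
```

Bracket yaw is about 6.2°, with its axis passing through (516, 340) mm. The worn grip is at about (480, 337), and the measured heights agree with the text. Next: align and descend.

Call:
carry_out(
  series=[
    [1,0,0,0,0.066],
    [1,12,-21,0,0],
    [1,0,0,30,0],
    [1,0,0,30,0],
    [1,0,0,0,0],
    [1,0,0,0,0],
  ],
)

```text
clock: 5.18
tool_pos: [0.4813, 0.3377, 0.239]
tool_rot: [[0.994, 0.108, 0.002], [0.108, -0.994, 0.001], [0.003, -0.001, -1.0]]
force: [0.4, -0.3, -0.1]
finger_gap: 0.998
gripper_force: 0.0
```

Run:
```python
from h import *
c=eyes.read_camera("wrist"); save("w3.png",c["image"]); s=bot.read_state(); print(s["tool_pos"],np.degrees(np.arctan2(s["tool_rot"][1,0],s["tool_rot"][0,0])))
```

```text
[0.48137835 0.33773663 0.23930351] 6.19398827340436
```

View pics/w3.png

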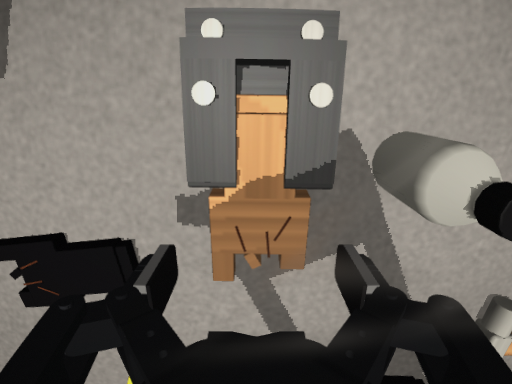

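Pin and bracket are square to the tool: pin at columns 210–310 and bracket front at 187–333, both centred at about 260. Descend and grip.

Call:
carry_out(
  series=[
    [1,0,1.5,25,0],
    [1,0,0,25,0],
    [1,0,0,0,0],
    [0.5,0,0,0,0],
    [0.5,0,0,0,0],
    [0.5,0,0,0,0],
    [0.5,0,0,0,0],
  ],
  grip_force=60,
)

```text
clock: 6.1
tool_pos: [0.4814, 0.3362, 0.1891]
tool_rot: [[0.994, 0.108, 0.003], [0.108, -0.994, 0.002], [0.003, -0.001, -1.0]]
force: [-1.4, -1.2, 6.3]
finger_gap: 0.737
gripper_force: 64.3
```

Call:
carry_out(
  series=[
    [0.5,-8,0,0,0],
    [0.5,-10,0,0,0],
    [0.5,-10,0,0,0],
    [0.5,-12,0,0,0],
    [0.5,-12,0,0,0],
    [0.5,-12,0,0,0],
    [0.5,-12,0,0,0],
    [0.5,0,0,0,0],
  ],
)

```text
clock: 7.1
tool_pos: [0.4038, 0.3273, 0.1863]
tool_rot: [[0.994, 0.108, -0.001], [0.108, -0.994, -0.001], [-0.001, 0.0, -1.0]]
force: [0.2, -0.4, -1.2]
finger_gap: 0.733
gripper_force: 65.5
```

Call:
carry_out(
  series=[
    [0.5,-4,0,-30,0],
    [0.5,0,0,-35,0],
    [0.5,0,0,-35,0],
    [0.5,3.6,41.3,0,0],
    [0.5,3.6,41.3,0,0],
    [0.5,3.6,41.3,0,0],
    [0.5,3.6,41.3,0,0],
    [0.5,3.6,41.3,0,0],
    [0.5,3.6,41.3,0,0],
    [0.5,3.6,41.3,0,0],
    [0.5,3.6,41.3,0,0],
    [0.5,3.6,41.3,0,0],
    [0.5,3.6,41.3,0,0],
    [0.5,3.6,41.3,0,0],
    [0.5,3.6,41.3,0,0],
    [0.5,3.6,41.3,0,0],
    [0.5,3.6,41.3,0,0],
    [0.5,3.6,41.3,0,0],
    [0.5,3.6,41.3,0,0],
  ],
)

```text
clock: 9.48
tool_pos: [0.5295, -0.3255, 0.2867]
tool_rot: [[0.994, 0.107, 0.0], [0.107, -0.994, -0.0], [0.0, 0.0, -1.0]]
force: [-0.0, 0.2, -0.7]
finger_gap: 0.734
gripper_force: 65.9
```

Run:
```python
from h import *
c=eyes.read_camera("wrist"); import pickle; pickle.dump(c,open("wt.pkl","wb")); save("wt.png",c["image"]); s=bot.read_state(); print(s["tool_pos"])
m=cv2.inRange(cv2.cvtColor(c["image"],cv2.COLOR_RGB2HSV),(0,0,150),(180,60,255))
P=np.float32([(x,y) for q in cv2.findContours(m,0,2)[0] if cv2.contourArea(q)>500 for x,y in q[:,0]])
print(cv2.minAreaRect(P),np.round(plane(c,[(0+P[:,0].min(),P[:,1].min()),(P[:,0].max(),P[:,1].min())],.026),3).tolist())
```

```text
[ 0.52940025 -0.32978502  0.28690738]
((182.6243896484375, 137.93687438964844), (365.0316162109375, 198.46551513671875), 0.5672663450241089) [[0.641, -0.105, 0.026], [0.664, -0.394, 0.026]]
```

View pics/wt.png

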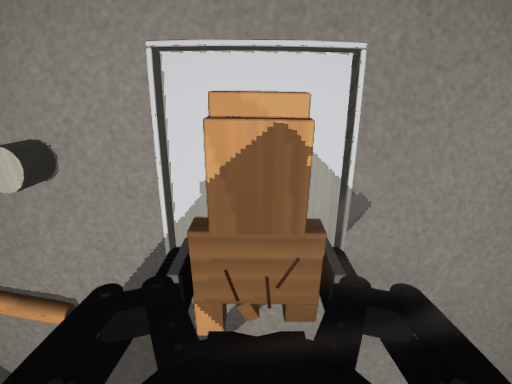

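The tray's far corners are at (150,43) and (363,46). It is centred on the held pin and parallel to it, so I'll lower.

Call:
carry_out(
  series=[
    [0.5,0,0,35,0],
    [0.5,0,0,35,0],
    [0.5,0,0,25,0],
    [0.5,0,0,15,0],
    [0.5,0,0,0,0],
    [0.5,0,0,0,0],
  ],
)

```text
clock: 10.28
tool_pos: [0.5299, -0.3242, 0.1781]
tool_rot: [[0.994, 0.108, 0.002], [0.108, -0.994, -0.001], [0.001, 0.001, -1.0]]
force: [1.1, -0.9, -0.4]
finger_gap: 0.737
gripper_force: 66.0
```

Call:
carry_out(
  series=[
    [0.5,0,0,2,0],
    [0.5,0,0,2,0],
    [0.5,0,0,0,0],
  ],
)

```text
clock: 10.65
tool_pos: [0.5293, -0.3238, 0.1729]
tool_rot: [[0.994, 0.108, 0.0], [0.108, -0.994, -0.0], [0.0, 0.0, -1.0]]
force: [0.3, -0.2, -0.5]
finger_gap: 0.738
gripper_force: 66.1
```

Call:
carry_out(
  series=[
    [0.5,0,0,2,0],
    [0.5,0,0,1,0],
    [0.5,0,0,0,0],
  ],
)

```text
clock: 11.02
tool_pos: [0.5295, -0.3239, 0.1727]
tool_rot: [[0.994, 0.108, -0.0], [0.108, -0.994, -0.0], [-0.0, 0.0, -1.0]]
force: [-12.0, 7.7, 25.6]
finger_gap: 0.732
gripper_force: 79.9
```

Fingertips are on the tray floor. Back off a little and release.

Call:
carry_out(
  series=[
    [0.5,0,0,-3,0],
    [0.85,0,0,0,0],
    [1,0,0,0,0],
    [1,0,0,0,0],
    [1,0,0,0,0],
    [1,0,0,-30,0],
    [1,0,0,-40,0],
    [1,0,0,-50,0],
    [1,0,0,-50,0],
    [1,0,0,0,0],
  ],
)

```text
clock: 12.28
tool_pos: [0.5307, -0.3248, 0.349]
tool_rot: [[0.994, 0.108, 0.008], [0.108, -0.994, -0.006], [0.008, 0.007, -1.0]]
force: [-0.3, -0.7, -0.8]
finger_gap: 1.002
gripper_force: 0.0
```

Run:
```python
from h import *
c=eyes.read_camera("wrist"); save("wt2.png",c["image"]); s=bot.read_state(); print(s["tool_pos"])
q=big(orange(c),(180,60,330,290)); P=cv2.approxPolyDP(q,2.5,True).reshape(-1,2); print(P.tolist()); print(np.round(plane(c,P,.021),3).tolist())
```

```text
[ 0.5299548  -0.3243218   0.34574358]
[[236, 101], [235, 155], [225, 158], [226, 212], [237, 212], [240, 193], [244, 193], [250, 203], [254, 201], [253, 194], [266, 194], [268, 204], [280, 204], [282, 159], [273, 155], [273, 102]]
[[0.611, -0.297, 0.021], [0.555, -0.3, 0.021], [0.551, -0.29, 0.021], [0.488, -0.296, 0.021], [0.49, -0.308, 0.021], [0.513, -0.31, 0.021], [0.513, -0.314, 0.021], [0.502, -0.322, 0.021], [0.505, -0.326, 0.021], [0.513, -0.324, 0.021], [0.515, -0.339, 0.021], [0.503, -0.343, 0.021], [0.504, -0.356, 0.021], [0.556, -0.351, 0.021], [0.559, -0.341, 0.021], [0.614, -0.334, 0.021]]
```

View pics/wt2.png

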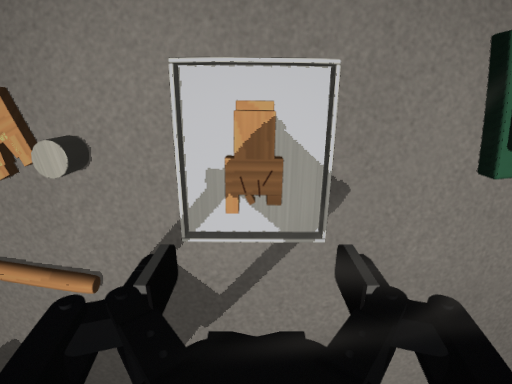

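The worn pin lies flat in the tray, with its shoulders at rows 155–159, well inside the walls. Now to above the fresh pin.

Call:
carry_out(
  series=[
    [1,8.2,-37.8,10,0],
    [1,8.2,-37.8,10,0],
    [1,8.2,-37.8,10,0],
    [1,8.2,-37.8,10,0],
    [1,8.2,-37.8,10,0],
    [1,8.2,-37.8,10,0],
    [1,8.2,-37.8,10,0],
    [1,8.2,-37.8,10,0],
    [1,0,0,0,-0.136],
    [1,0,0,0,-0.136],
    [1,0,0,0,-0.136],
    [1,0,0,0,0],
    [1,0,0,0,0],
  ],
)

```text
clock: 13.95
tool_pos: [0.5615, -0.0161, 0.2617]
tool_rot: [[0.871, 0.491, -0.002], [0.491, -0.871, 0.0], [-0.001, -0.001, -1.0]]
force: [0.0, -0.3, 0.1]
finger_gap: 1.004
gripper_force: 0.0
```

Run:
```python
from h import *
import pickle
c=eyes.read_camera("wrist"); pickle.dump(c,open("wf2.pkl","wb")); save("wf2.png",c["image"]); s=bot.read_state(); R=s["tool_rot"]; p=s["tool_pos"]; print(p,np.degrees(np.arctan2(R[1,0],R[0,0])))
q=big(orange(c),(140,20,380,300)); P=cv2.approxPolyDP(q,2.5,True).reshape(-1,2); print(P.tolist())
W=plane(c,P,.016); print("tool mm",np.round((W-p)@R*1000,1)[:,:2].tolist())
f=pickle.load(open("wf.pkl","rb")); a=cv2.cvtColor(c["image"],cv2.COLOR_RGB2BGR)
print("jar/tin tool",np.round((plane(f,[(208,134),(321,245)],.06)-p)@R*1000))
```

```text
[ 0.56163968 -0.01609347  0.26195902] 29.40205320640332
[[234, 86], [234, 99], [231, 100], [232, 161], [220, 165], [223, 262], [243, 263], [252, 230], [263, 228], [272, 263], [293, 263], [299, 166], [286, 160], [289, 106], [286, 86]]
tool mm [[91.1, -17.2], [82.0, -17.4], [81.3, -19.6], [35.4, -20.0], [32.3, -29.6], [-55.8, -30.7], [-56.7, -12.9], [-24.2, -4.7], [-22.3, 4.7], [-56.7, 12.9], [-56.8, 31.7], [31.4, 32.7], [36.2, 22.3], [77.0, 23.3], [91.1, 20.7]]
jar/tin tool [[ 59. -55. 202.]
 [-58.  61. 202.]]
```

View pics/wf2.png

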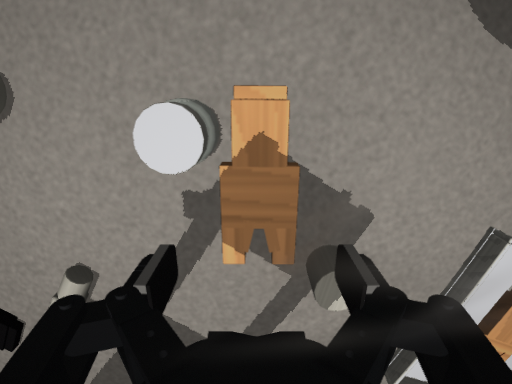

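The tool is aligned over the fresh pin: body at columns 220–299, about +1 mm off-centre. The jar at (169,137) and the tin at (330,280) are clear of the fingers. Descend and grip.

Call:
carry_out(
  series=[
    [1,1,1.2,30,0.01],
    [1,0,0,30,0],
    [1,0,0,20,0],
    [1,0,0,12,0],
    [1,0,0,0,0],
    [0.5,0,0,0,0],
    [0.5,0,0,0,0],
    [0.5,0,0,0,0],
    [0.5,0,0,0,0],
  ],
  grip_force=70,
)

```text
clock: 15.12
tool_pos: [0.5644, -0.0168, 0.1725]
tool_rot: [[0.875, 0.484, 0.003], [0.484, -0.875, -0.0], [0.003, 0.002, -1.0]]
force: [-0.9, -0.5, 6.5]
finger_gap: 0.728
gripper_force: 77.1
```

Call:
carry_out(
  series=[
    [0.5,0,0,-30,0],
    [0.5,0,0,-50,0],
    [0.5,0,0,-50,0],
    [0.5,2.3,-38,0,0],
    [0.5,2.3,-38,0,0],
    [0.5,2.3,-38,0,0],
    [0.5,2.3,-38,0,0],
    [0.5,2.3,-38,0,0],
    [0.5,2.3,-38,0,0],
    [0.5,2.3,-38,0,0],
    [0.5,2.3,-38,0,0],
    [0.5,2.3,-38,0,0],
    [0.5,2.3,-38,0,0],
    [0.5,0,0,0,0.132],
    [0.5,0,0,0,0.132],
    [0.5,0,0,0,0.132],
    [0.5,0,0,40,0],
    [0.5,0,0,0,0],
    [0.5,0,0,0,0],
  ],
)

```text
clock: 17.5
tool_pos: [0.3996, 0.327, 0.2617]
tool_rot: [[0.994, 0.11, 0.0], [0.11, -0.994, 0.0], [0.0, -0.0, -1.0]]
force: [0.9, -0.2, -0.9]
finger_gap: 0.727
gripper_force: 76.6
```

Run:
```python
from h import *
import pickle
c=eyes.read_camera("wrist"); pickle.dump(c,open("wi.pkl","wb")); save("wi.png",c["image"]); s=bot.read_state(); R=s["tool_rot"]; p=s["tool_pos"]; print(p,np.degrees(np.arctan2(R[1,0],R[0,0])))
```

```text
[0.39986661 0.32723764 0.26224363] 6.29604836394775
```

View pics/wi.png

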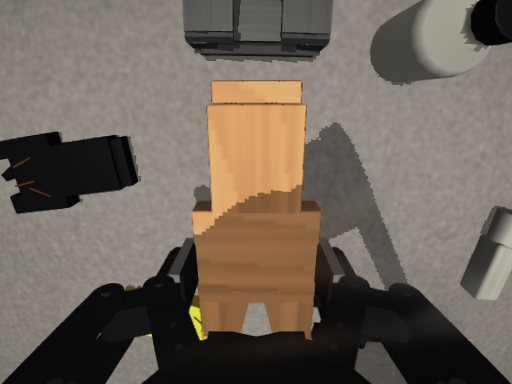

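The pin is held straight: tongue at columns 208–306, tip at row 81. The bracket front is centred at about column 258 (slot 235–281). I'll lower to channel height and check alignment numerically.

Call:
carry_out(
  series=[
    [0.5,0,0,30,0],
    [0.5,0,0,29,0],
    [0.5,0,0,0,0],
    [0.5,0,0,0,0],
    [0.5,0,0,0,0],
  ],
)

```text
clock: 18.18
tool_pos: [0.4003, 0.3275, 0.2037]
tool_rot: [[0.994, 0.11, 0.003], [0.11, -0.994, 0.002], [0.003, -0.001, -1.0]]
force: [0.8, -0.0, -0.4]
finger_gap: 0.727
gripper_force: 76.6
```

Run:
```python
from h import *
import pickle
c=eyes.read_camera("wrist"); pickle.dump(c,open("wi2.pkl","wb")); s=bot.read_state(); R=s["tool_rot"]; p=s["tool_pos"]; print(p,np.degrees(np.arctan2(R[1,0],R[0,0])))
q=big(orange(c),(150,20,380,300)); P=cv2.approxPolyDP(q,2.5,True).reshape(-1,2); print(P.tolist())
print(np.round((plane(c,P,.0465)-p)@R*1000,1)[:,:2].tolist())
hsv=cv2.cvtColor(c["image"],cv2.COLOR_RGB2GRAY).astype(int)
for r in (4,10,16,24,32): print(r,hsv[r,150:380:3].tolist())
```

```text
[0.40015899 0.32743113 0.2034823 ] 6.294035606351167
[[212, 81], [212, 103], [207, 105], [211, 200], [198, 202], [192, 211], [199, 299], [312, 299], [320, 211], [313, 201], [301, 200], [306, 107], [300, 104], [301, 81]]
[[88.7, -19.9], [79.6, -20.3], [78.8, -22.5], [34.7, -22.9], [33.7, -29.3], [28.9, -32.6], [-23.7, -32.8], [-23.6, 29.9], [29.0, 30.3], [34.2, 26.5], [34.7, 20.6], [77.9, 20.8], [79.2, 18.1], [88.7, 18.2]]
4 [65, 66, 66, 66, 66, 66, 65, 66, 66, 66, 66, 65, 66, 66, 66, 66, 66, 66, 66, 66, 66, 67, 67, 66, 40, 47, 47, 78, 89, 89, 89, 90, 90, 88, 88, 88, 89, 88, 88, 87, 87, 87, 86, 86, 85, 84, 84, 84, 29, 66, 66, 66, 66, 66, 66, 66, 66, 65, 66, 66, 66, 53, 47, 44, 38, 38, 54, 58, 55, 45, 40, 34, 28, 100, 129, 128, 127]
10 [98, 35, 36, 35, 36, 36, 36, 35, 35, 36, 35, 36, 36, 36, 35, 36, 36, 36, 28, 27, 36, 37, 36, 36, 29, 48, 49, 49, 49, 92, 91, 92, 92, 92, 92, 92, 93, 91, 92, 91, 91, 90, 91, 90, 89, 88, 88, 59, 28, 37, 36, 36, 36, 37, 36, 36, 36, 36, 36, 36, 36, 36, 37, 39, 42, 45, 51, 54, 59, 61, 65, 66, 66, 129, 129, 127, 124]
16 [130, 71, 35, 37, 37, 52, 52, 52, 40, 41
[... 226 characters left out ...]
36, 36, 37, 36, 36, 35, 88, 131, 129, 130, 130]
24 [130, 132, 135, 136, 100, 18, 18, 17, 18, 17, 17, 17, 17, 17, 17, 18, 18, 18, 39, 39, 39, 38, 37, 37, 37, 37, 36, 37, 59, 61, 59, 59, 60, 60, 58, 58, 59, 57, 52, 53, 53, 52, 51, 49, 48, 48, 46, 44, 30, 30, 31, 29, 29, 28, 28, 16, 16, 18, 18, 17, 17, 17, 18, 18, 18, 17, 17, 17, 17, 17, 116, 130, 129, 130, 132, 134, 132]
32 [120, 124, 130, 134, 129, 127, 128, 48, 45, 39, 66, 66, 66, 66, 66, 67, 67, 66, 66, 67, 65, 67, 41, 42, 41, 59, 65, 65, 65, 65, 64, 65, 65, 66, 66, 66, 65, 65, 65, 64, 65, 65, 64, 65, 64, 64, 64, 65, 42, 40, 38, 38, 38, 38, 38, 64, 64, 59, 52, 49, 35, 35, 30, 29, 28, 25, 54, 131, 133, 137, 134, 130, 129, 127, 130, 129, 131]
```

Call:
carry_out(
  series=[
    [0.5,5,0.8,0,0],
    [0.5,8,0,0,0],
    [0.5,8,0,0,0],
    [0.5,6,0,0,0],
    [0.5,6,0,0,0],
    [0.5,6,0,0,0],
    [0.5,6,0,0,0],
    [0.5,0,0,0,0],
  ],
)

```text
clock: 19.23
tool_pos: [0.4449, 0.3312, 0.2021]
tool_rot: [[0.994, 0.109, 0.001], [0.109, -0.994, 0.0], [0.001, -0.0, -1.0]]
force: [0.8, 0.1, 1.4]
finger_gap: 0.727
gripper_force: 76.9
```

Entering freely. Continue.

Call:
carry_out(
  series=[
    [0.5,6,0,0,0],
    [0.5,6,0,0,0],
    [0.5,6,0,0,0],
    [0.5,4,0,0,0],
    [0.5,0,0,0,0],
  ],
)

```text
clock: 19.85
tool_pos: [0.4668, 0.3336, 0.202]
tool_rot: [[0.994, 0.109, 0.001], [0.109, -0.994, 0.0], [0.001, -0.0, -1.0]]
force: [0.5, -0.4, 2.6]
finger_gap: 0.723
gripper_force: 77.1
```

Call:
carry_out(
  series=[
    [0.5,4,0,0,0],
    [0.5,4,0,0,0],
    [0.5,3,0,0,0],
    [0.5,3,0,0,0],
    [0.5,0,0,0,0],
  ],
)

```text
clock: 20.48
tool_pos: [0.4801, 0.3352, 0.2021]
tool_rot: [[0.994, 0.11, 0.0], [0.11, -0.994, 0.0], [0.0, -0.0, -1.0]]
force: [-2.9, 0.2, 6.2]
finger_gap: 0.726
gripper_force: 77.5
```

Call:
carry_out(
  series=[
    [0.5,2,0,0,0],
    [0.5,2,0,0,0],
    [0.5,0,0,0,0],
  ],
)

```text
clock: 20.85
tool_pos: [0.4836, 0.3356, 0.202]
tool_rot: [[0.994, 0.11, -0.001], [0.11, -0.994, -0.0], [-0.001, -0.0, -1.0]]
force: [-6.7, -1.5, 9.5]
finger_gap: 0.723
gripper_force: 77.8
```

Call:
carry_out(
  series=[
    [0.5,1.5,0,-0.5,0],
    [0.5,1.5,0,0,0],
    [0.5,0,0,0,0],
  ],
)

```text
clock: 21.22
tool_pos: [0.4846, 0.3359, 0.2018]
tool_rot: [[0.994, 0.11, -0.007], [0.11, -0.994, -0.002], [-0.007, 0.001, -1.0]]
force: [-18.4, -2.5, 16.4]
finger_gap: 0.729
gripper_force: 78.6
```

Call:
carry_out(
  series=[
    [0.5,1.5,0,0,0],
    [0.5,0,0,0,0],
  ],
)

```text
clock: 21.48
tool_pos: [0.4852, 0.336, 0.2016]
tool_rot: [[0.994, 0.11, -0.01], [0.11, -0.994, -0.002], [-0.01, 0.001, -1.0]]
force: [-24.8, -2.8, 21.4]
finger_gap: 0.722
gripper_force: 79.2
```

Run:
```python
from h import *
import pickle
c=eyes.read_camera("wrist"); pickle.dump(c,open("wh.pkl","wb")); s=bot.read_state(); R=s["tool_rot"]; p=s["tool_pos"]; print(p,s["force"])
q=big(orange(c),(150,20,380,300)); P=cv2.approxPolyDP(q,2,True).reshape(-1,2); print(P.tolist())
g=cv2.cvtColor(c["image"],cv2.COLOR_RGB2HSV)
for col in (200,205,225,290,308,314): print(col,[tuple(int(v) for v in g[r,col]) for r in range(182,216,2)])
```

```text
[0.48520183 0.33604831 0.2016784 ] [-24.91579126  -3.36610651  21.65457748]
[[224, 81], [226, 213], [192, 215], [199, 298], [312, 299], [320, 217], [285, 215], [292, 81]]
200 [(24, 12, 103), (24, 12, 103), (24, 12, 103), (24, 13, 102), (30, 10, 101), (30, 10, 101), (30, 10, 100), (24, 13, 100), (30, 13, 99), (23, 10, 99), (23, 10, 98), (24, 13, 98), (23, 10, 98), (23, 11, 97), (23, 11, 89), (23, 11, 90), (14, 73, 115)]
205 [(12, 12, 104), (20, 15, 104), (30, 10, 101), (20, 8, 101), (24, 13, 101), (30, 10, 100), (30, 10, 99), (30, 10, 99), (36, 13, 99), (30, 13, 98), (24, 13, 99), (30, 11, 97), (24, 13, 97), (18, 13, 97), (30, 9, 89), (20, 9, 89), (14, 69, 114)]
225 [(13, 107, 62), (13, 111, 62), (14, 107, 62), (13, 107, 62), (12, 100, 56), (14, 70, 40), (14, 70, 40), (14, 72, 39), (15, 77, 40), (15, 77, 40), (13, 77, 40), (15, 77, 40), (13, 78, 39), (14, 70, 40), (15, 49, 52), (14, 65, 59), (15, 113, 79)]
290 [(23, 10, 102), (30, 10, 103), (24, 12, 103), (25, 15, 103), (24, 13, 102), (30, 14, 89), (30, 13, 57), (30, 13, 57), (30, 9, 56), (15, 9, 56), (20, 13, 57), (20, 13, 57), (10, 13, 57), (15, 9, 56), (15, 9, 56), (20, 14, 56), (20, 14, 56)]
308 [(12, 13, 100), (15, 10, 99), (10, 14, 56), (15, 18, 56), (20, 14, 56), (15, 9, 55), (20, 14, 56), (30, 14, 56), (30, 9, 55), (30, 9, 55), (30, 9, 55), (0, 5, 55), (20, 14, 55), (20, 14, 56), (15, 18, 57), (15, 18, 57), (20, 26, 59)]
314 [(10, 14, 56), (20, 14, 55), (10, 14, 56), (20, 14, 56), (20, 14, 55), (20, 14, 56), (30, 9, 55), (30, 9, 55), (30, 9, 54), (30, 9, 55), (30, 14, 56), (30, 9, 55), (23, 18, 57), (18, 22, 58), (15, 17, 59), (13, 30, 60), (13, 37, 62)]
```

Run:
```python
from h import *
import pickle
d=pickle.load(open("wi2.pkl","rb")); c=pickle.load(open("wh.pkl","rb")); 
s=bot.read_state();R=s["tool_rot"];p=s["tool_pos"]
L=lambda cc,uv,z:np.round((plane(cc,uv,z)-p)@R*1000,1)[:,:2].tolist()
print("lip front z56/50/46",[L(c,[(205,212.5),(308,213)],z) for z in(.056,.05,.046)])
# shoulder edge in free view, tool coords then
R2=np.array([[.994,.11,.003],[.11,-.994,.002],[.003,-.001,-1]]);p2=np.array([.40015,.32743,.20348])
print("shoulder free",[np.round((plane(d,[(192,211),(320,211),(198,202),(313,201)],z)-p2)@R2*1000,1)[:,:2].tolist() for z in(.047,.031)])
g=cv2.cvtColor(d["image"],cv2.COLOR_RGB2HSV); print([tuple(int(v) for v in g[r,203]) for r in range(194,222,2)])
print("back of body now/free",L(c,[(199,298),(312,299)],.046))
```

```text
lip front z56/50/46 [[[32.9, -23.6], [32.7, 22.2]], [[30.4, -24.8], [30.2, 23.4]], [[28.8, -25.6], [28.5, 24.2]]]
shoulder free [[[29.1, -32.5], [29.1, 30.1], [33.8, -29.2], [34.3, 26.3]], [[22.6, -36.5], [22.6, 34.0], [27.9, -32.8], [28.5, 29.8]]]
[(18, 26, 148), (17, 24, 150), (17, 24, 151), (15, 35, 131), (14, 139, 66), (14, 143, 66), (13, 139, 66), (13, 141, 67), (14, 143, 89), (15, 136, 199), (15, 134, 217), (15, 133, 219), (15, 132, 220), (15, 132, 218)]
back of body now/free [[-22.1, -32.3], [-22.8, 29.7]]
```

Call:
carry_out(
  series=[
    [0.5,1.5,0,0,0],
    [0.5,1.5,0,0,0],
    [0.5,0,0,0,0],
    [0.5,0,0,0,0],
  ],
)

```text
clock: 22.02
tool_pos: [0.4868, 0.3365, 0.2011]
tool_rot: [[0.994, 0.111, -0.013], [0.11, -0.994, -0.003], [-0.014, 0.001, -1.0]]
force: [-33.1, -2.8, 24.8]
finger_gap: 0.725
gripper_force: 80.8
```

Run:
```python
from h import *
c=eyes.read_camera("wrist"); s=bot.read_state();R=s["tool_rot"];p=s["tool_pos"]
g=cv2.cvtColor(c["image"],cv2.COLOR_RGB2GRAY).astype(int)
print(p,s["force"],[(r,int(g[r,262])) for r in range(20,112,2)])
print("slotback z56 rows30..70",[(r,np.round(plane(c,[(258,r)],.056)[0]*1000,1).tolist()) for r in range(24,80,6)])
print("tip z44/46",[(r,np.round(plane(c,[(258,r)],z)[0]*1000,1).tolist()) for r,z in((80,.045),(81,.045),(104,.047),(106,.047))])
```

```text
[0.48677175 0.33655801 0.20110796] [-33.76141275  -3.6010584   25.45068332] [(20, 110), (22, 110), (24, 112), (26, 112), (28, 113), (30, 114), (32, 113), (34, 114), (36, 115), (38, 115), (40, 116), (42, 115), (44, 117), (46, 117), (48, 117), (50, 118), (52, 60), (54, 21), (56, 22), (58, 22), (60, 29), (62, 116), (64, 115), (66, 117), (68, 119), (70, 117), (72, 116), (74, 115), (76, 116), (78, 115), (80, 121), (82, 127), (84, 194), (86, 195), (88, 196), (90, 196), (92, 196), (94, 196), (96, 193), (98, 189), (100, 186), (102, 183), (104, 173), (106, 65), (108, 172), (110, 190)]
slotback z56 rows30..70 [(24, [591.6, 348.2, 56.0]), (30, [589.6, 348.0, 56.0]), (36, [587.6, 347.8, 56.0]), (42, [585.5, 347.6, 56.0]), (48, [583.5, 347.3, 56.0]), (54, [581.4, 347.1, 56.0]), (60, [579.3, 346.9, 56.0]), (66, [577.2, 346.6, 56.0]), (72, [575.1, 346.4, 56.0]), (78, [572.9, 346.1, 56.0])]
tip z44/46 [(80, [572.8, 346.1, 45.0]), (81, [572.4, 346.0, 45.0]), (104, [563.2, 345.0, 47.0]), (106, [562.4, 344.9, 47.0])]
```

Tongue tip to channel end is about 10.5 mm, where home is 10, and the shoulder is at 512.7 against a mouth face at 512.4 mm. The pin is home, so I'll relieve the push, release and retreat.

Call:
carry_out(
  series=[
    [0.5,-2,0,-0.5,0],
    [0.5,-1.5,0,-0.5,0],
    [0.5,0,0,0,0],
    [0.85,0,0,0,0],
    [1,0,0,0,0],
    [1,0,0,0,0],
    [1,0,0,0,0],
    [1,0,0,-20,0],
    [1,0,0,-40,0],
    [1,0,0,0,0],
    [1,0,0,0,0],
  ],
)

```text
clock: 23.45
tool_pos: [0.4882, 0.336, 0.2644]
tool_rot: [[0.994, 0.11, 0.001], [0.11, -0.994, 0.001], [0.002, -0.001, -1.0]]
force: [0.6, -0.3, -0.8]
finger_gap: 1.004
gripper_force: 0.0
```

Run:
```python
from h import *
c=eyes.read_camera("wrist"); s=bot.read_state(); print(s["tool_pos"],s["force"],s["finger_gap"]); save("end.png",c["image"])
g=cv2.cvtColor(c["image"],cv2.COLOR_RGB2GRAY).astype(int)
q=big(orange(c),(150,20,380,310)); P=cv2.approxPolyDP(q,2,True).reshape(-1,2); print(P.tolist(),np.round(plane(c,P,.046)[:,:2]*1000,1).tolist())
u=round(float(proj(c,[.57,.3465,.05])[0,0])); 
col=g[:,u]; d=np.abs(np.diff(col)); print(u,[(int(r),int(col[r]),int(col[r+1]),np.round(plane(c,[(u,r+.5)],.056)[0]*1000).tolist()[:2],np.round(plane(c,[(u,r+.5)],.045)[0]*1000,1).tolist()[:2]) for r in np.where(d>18)[0] if r<200])
```

```text
[0.48780548 0.33578287 0.26331833] [ 0.20520988 -0.77970999 -0.24018599] 1.0008812114392143
[[236, 95], [236, 184], [212, 185], [217, 286], [239, 286], [248, 253], [260, 251], [266, 273], [270, 276], [270, 287], [292, 287], [300, 187], [276, 185], [279, 96]] [[570.5, 359.2], [511.1, 353.9], [508.6, 370.7], [424.2, 361.9], [426.2, 344.2], [457.2, 340.0], [460.0, 331.1], [440.9, 324.1], [438.4, 320.7], [428.0, 319.3], [429.9, 301.7], [513.9, 308.8], [513.5, 325.9], [572.9, 331.7]]
256 [(28, 132, 108, [608.0, 350.0], [610.9, 350.7]), (76, 105, 35, [582.0, 348.0], [583.1, 347.7]), (79, 21, 47, [580.0, 347.0], [581.3, 347.5]), (80, 47, 110, [580.0, 347.0], [580.7, 347.4]), (94, 115, 94, [572.0, 346.0], [572.2, 346.5]), (95, 94, 130, [571.0, 346.0], [571.5, 346.4]), (96, 130, 180, [571.0, 346.0], [570.9, 346.3]), (110, 167, 102, [563.0, 345.0], [562.2, 345.4]), (111, 102, 124, [562.0, 345.0], [561.6, 345.3]), (112, 124, 166, [561.0, 345.0], [560.9, 345.2]), (169, 160, 137, [525.0, 341.0], [522.8, 341.1]), (171, 126, 101, [524.0, 341.0], [521.4, 340.9])]
```

```bash
python3 -c "
from workcell import bot
print(bot.sign_off())"
```

```text
the job is handed in; nothing more can be done
None
```

I handed the job in at about 23.5 s of the 61 s limit: the worn pin lies flat in the offcut tray, and the fresh pin is in the bracket with its shoulders within about 1 mm of the mouth face by camera measurement. The sign-off gave no verdict. I touched none of the bystanders as far as the wrist views and forces showed, but I took no final picture of the whole bench.

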